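# Load the full tip cartridge on the loader's headed stud

## Task

Only one of the three identical white tip cartridges is full, which you can tell by its weight. Put the full one on the tip loader's deck: tilt it so that the eye of its steel tongue goes over the stud's wide head, then lay it flat and straight along the deck so that it is held under the head, and let go. Leave the two empty cartridges standing upright on the bench, and do not push the bottle or the flask about.

Things in the scene. Friction and masses are not known exactly. Their poses are not given: they have to be found in the camera images.
- cartridge1: One of three outwardly identical closed white boxes, 100 long x 68 wide x 44 mm high, grey upright grip on top, flat steel tongue at the front. Origin: centre of the box's underside; x to the rear (the tongue points to -x), z up. Empty ones weigh 0.19 to 0.24 kg, the full one 0.48 to 0.66 kg, centred under the grip; the number in the name does not tell which is full.
- cartridge1_mid (a point): Half-way up cartridge1, 42 mm above the centre of its underside; axes as cartridge1. The grip to hold it by is a fin centred on the box's top: 50 mm long along x, 12 mm thick along y, from 44 to 84 mm above the underside.
- cartridge1_eye (a point): Centre of the oblong eye through cartridge1's tongue, mid-thickness, 81 mm in front of the box's centre, 18.5 mm above its underside. The eye is 34 mm long (x), 48 mm wide (y). The tongue is 5 mm thick, 68 mm wide, sticks out 58 mm: 14 mm between box and eye, an end bar of 10 mm beyond the eye. Axes as cartridge1.
- cartridge2: One of three outwardly identical closed white boxes, 100 long x 68 wide x 44 mm high, grey upright grip on top, flat steel tongue at the front. Origin: centre of the box's underside; x to the rear (the tongue points to -x), z up. Empty ones weigh 0.19 to 0.24 kg, the full one 0.48 to 0.66 kg, centred under the grip; the number in the name does not tell which is full.
- cartridge2_mid (a point): Half-way up cartridge2, 42 mm above the centre of its underside; axes as cartridge2. The grip to hold it by is a fin centred on the box's top: 50 mm long along x, 12 mm thick along y, from 44 to 84 mm above the underside.
- cartridge2_eye (a point): Centre of the oblong eye through cartridge2's tongue, mid-thickness, 81 mm in front of the box's centre, 18.5 mm above its underside. The eye is 34 mm long (x), 48 mm wide (y). The tongue is 5 mm thick, 68 mm wide, sticks out 58 mm: 14 mm between box and eye, an end bar of 10 mm beyond the eye. Axes as cartridge2.
- cartridge3: One of three outwardly identical closed white boxes, 100 long x 68 wide x 44 mm high, grey upright grip on top, flat steel tongue at the front. Origin: centre of the box's underside; x to the rear (the tongue points to -x), z up. Empty ones weigh 0.19 to 0.24 kg, the full one 0.48 to 0.66 kg, centred under the grip; the number in the name does not tell which is full.
- cartridge3_mid (a point): Half-way up cartridge3, 42 mm above the centre of its underside; axes as cartridge3. The grip to hold it by is a fin centred on the box's top: 50 mm long along x, 12 mm thick along y, from 44 to 84 mm above the underside.
- cartridge3_eye (a point): Centre of the oblong eye through cartridge3's tongue, mid-thickness, 81 mm in front of the box's centre, 18.5 mm above its underside. The eye is 34 mm long (x), 48 mm wide (y). The tongue is 5 mm thick, 68 mm wide, sticks out 58 mm: 14 mm between box and eye, an end bar of 10 mm beyond the eye. Axes as cartridge3.
- stud_neck (a point): On the axis of the loader's fixed upright stud, at the underside of its round head. Neck 12 mm in diameter, 30 mm high above the deck; head 40 mm in diameter, 4 mm thick. A level eye cannot pass the head; tongue end tilted down some 33 degrees, it can: end bar down past the head's front (-x) edge, then back under the head to the neck, then the rear down. x away from the deck's stud end, z up.
- deck_mid (a point): Point on the deck's top face, 81 mm behind the stud (+x), where the loaded cartridge's underside centre comes to lie. The aluminium deck is 104 mm wide, 16 mm above the bench, and reaches 125 mm in front of this point and 70 mm behind; the loader's white housing (150 mm wide, 62 mm high) begins 79 mm behind. x along the deck away from the stud, z up.
- dock: The tip loader, fixed to the bench; origin on the bench under deck_mid, axes as deck_mid.
- bottle: Bystander: closed glass bottle with a blue cap, 72 mm in diameter, 150 mm high, standing on the bench; origin at the centre of its underside, z up.
- flask: Bystander: amber conical flask, 84 mm in diameter at the foot, 120 mm high; origin at the centre of its underside, z up.

How it is judged:
At the end, for the whole second after the job is handed in: The full cartridge (over 3.4 N on the loader) rests on the deck, level within 0.06 rad, in line within 0.3 rad, stud through its eye (within 15 mm along, 21 mm across), head underside 6 to 16 mm above the tongue's mid-thickness; the others stand upright (0.1 rad) on the bench; all at rest (((x of stud_neck in the frame of cartridge1_eye between -0.015 and 0.015 m and y of stud_neck in the frame of cartridge1_eye between -0.021 and 0.021 m and z of stud_neck in the frame of cartridge1_eye between 0.006 and 0.016 m and angle between cartridge1_mid's own z axis and vertical below 0.06 rad and angle between the x axis of cartridge1_eye and the x axis of deck_mid, either way round below 0.3 rad and contact force between cartridge1 and dock above 3.4 N and linear speed of each of cartridge1, cartridge2, cartridge3 below 0.02 m/s and height (world z) of cartridge2_mid between 0.036 and 0.049 m and angle between each of cartridge2_mid, cartridge3_mid's own z axis and vertical below 0.1 rad and height (world z) of cartridge3_mid between 0.036 and 0.049 m) or (x of stud_neck in the frame of cartridge2_eye between -0.015 and 0.015 m and y of stud_neck in the frame of cartridge2_eye between -0.021 and 0.021 m and z of stud_neck in the frame of cartridge2_eye between 0.006 and 0.016 m and angle between cartridge2_mid's own z axis and vertical below 0.06 rad and angle between the x axis of cartridge2_eye and the x axis of deck_mid, either way round below 0.3 rad and contact force between cartridge2 and dock above 3.4 N and linear speed of each of cartridge2, cartridge1, cartridge3 below 0.02 m/s and height (world z) of cartridge1_mid between 0.036 and 0.049 m and angle between each of cartridge1_mid, cartridge3_mid's own z axis and vertical below 0.1 rad and height (world z) of cartridge3_mid between 0.036 and 0.049 m) or (x of stud_neck in the frame of cartridge3_eye between -0.015 and 0.015 m and y of stud_neck in the frame of cartridge3_eye between -0.021 and 0.021 m and z of stud_neck in the frame of cartridge3_eye between 0.006 and 0.016 m and angle between cartridge3_mid's own z axis and vertical below 0.06 rad and angle between the x axis of cartridge3_eye and the x axis of deck_mid, either way round below 0.3 rad and contact force between cartridge3 and dock above 3.4 N and linear speed of each of cartridge3, cartridge1, cartridge2 below 0.02 m/s and height (world z) of cartridge1_mid between 0.036 and 0.049 m and angle between each of cartridge1_mid, cartridge2_mid's own z axis and vertical below 0.1 rad and height (world z) of cartridge2_mid between 0.036 and 0.049 m))); the robot touches nothing.
It fails at once if the bottle is pushed more than 30 mm or tipped over (distance of bottle from where it was at the start of the episode above 0.03 m or angle between bottle's own z axis and vertical above 0.5 rad).
It fails at once if the flask is pushed more than 30 mm or tipped over (distance of flask from where it was at the start of the episode above 0.03 m or angle between flask's own z axis and vertical above 0.5 rad).
It also fails if it takes over 64 s, if anything falls off the work surface, if the arm or the gripper's body presses on something with over 40 N, if the wrist force passes 120 N, or if a joint passes its speed limit or range.

## Robot

A 6-joint arm with a two-finger parallel gripper is mounted at the origin on the work surface. World frame = base frame: x ahead of the robot, y to its left, z up, the work surface at z = 0. Lengths are in m, angles in rad, forces in N, time in s.
With the tool pointing down it reaches from about 0.375 to 0.925 m from the base axis. Payload 5.7 kg.
Tool frame: the origin (TCP) lies on the centre line of the jaws, within the pads' length; the fingertips stand r.tips_ahead ahead of it and the grasp point (between the pads) lies 5 mm behind it (r.tips_ahead is the distance from the TCP to the fingertips, in m); x points along the fingers, y is the direction in which the jaws open and shut, and the axes are right-handed (so a half turn about x gives the same grasp; the last joint's range is limited). The gripper opens to 88 mm and grips with 3 to 60 N. Pads are 20 mm wide; open, the fingers measure 115 mm over their backs; the gripper's body (75 mm by 178 mm) begins 61 mm behind the grasp point.
Start: joints at [-1.233, 0.359, 1.51, -0, 1.272, -0.115], TCP at [0.262, -0.54, 0.237] pointing down, gripper open.
Joint ranges: [-2.97, 2.97], [-1.01, 2.36], [0.21, 2.38], [-0.96, 4.11], [0.2, 2.71], [-2.98, 2.98]. Speed limits (rad/s): [2.39, 2.39, 3.14, 3.14, 3.14, 3.14].

## Interface

Orientations are given as a unit quaternion [x, y, z, w].
In Python, from bench import r gives the robot as it stands.
- The arm moves only by the tool servo_tool, never from a script. Its argument "targets" is a list of rows, each a list of 6 numbers: the shift along the tool's x, y, z in units of 120 mm (1.0 is 120 mm), then the turn, a rotation vector about the tool's x, y, z in units of 0.5 rad (1.0 is 0.5 rad). A call has 1 to 8 rows; each row is the pose to reach, as a shift and turn from the pose measured when the call began, along the tool's axes at that moment; what a row does not reach only later rows make up. A row lasts 1/10 s, in which the tool goes at most 50 mm and 8.59 degrees, less where a joint would pass 70% of its speed; a pose out of reach is approached as far as the arm can. A call with a number of a shift or a turn outside -1 to 1 is refused whole. A call with a gripper value outside its range is refused whole. "claw" is the opening, from 0 (shut) to 1 (fully open), set as the call begins (left out, the last holds). The fingers move at their own pace and stop on an object; the grip force is fixed at half the most. Time passes only in rows, so rows that repeat a pose let the fingers close. It gives the time, the measured TCP pose, the force and the opening at its end, in the units of the state.
- r.state(): the state, without advancing time (a new reading comes with each control period).
- r.snapshot(name): name is "scene" or "side" or "wrist"; returns the picture (420x560x3 uint8, red, green, blue); there is no depth.
- r.get_calibration(name): a dict with "intrinsics" (3x3 intrinsics, pixels), "k1" (the pictures are not rectified: a ray, as slopes to the right and down, at radius r is drawn at 1 + k1 r^2 times it, then the intrinsics apply), "R" (3x3) and "t" (3): a world point X has camera coordinates R X + t; the wrist camera has in their place "hand_eye" (4x4, takes a point from camera to tool coordinates, whose origin is the TCP and whose axes are the tool frame's). Camera axes: x right, y down, z forward; pixel columns grow to the right and rows downward; lengths in m; the calibration is good to about 2 mm. A picture is of the moment at which its call begins: read the wrist's pose just before it. get_calibration takes no time and is no camera call.
- r.finish_job(): hands the job in, once; it reports no verdict.
Trained networks look in the newest picture that a camera, given by its name, has taken for a name from the list of things; names that differ only in an ending like _2 or _b are one class to them, and where a whole thing is asked for, a point or a joint stands for the part that bears it (a point fixed in the world has none). Each returns a list of dicts, best first, with "score" (0 to 1); they miss things now and then, are a little off and sometimes report something else, mostly with a low value. They report only what shows in the picture. A call takes as long as a camera call.
- r.recognise(camera, thing): "centre" ([x, y, z] in m, in the coordinates of the camera as it stood for that picture, good to about 4 mm: the middle of the surface that is visible of it).
- r.regions_of(camera, thing): "pixels" (420x560 bool, what is visible of it).
The state is a dict: "t": time; "qpos": joint angles; "joint_velocities": joint speeds; "joint_torque": joint torques, N m; "eef_pos": TCP position; "orientation": TCP orientation; "force": force on the tool from outside, world axes, zero at the start; "torque": the same for the moment, N m; "gripper_width": opening from 0.0 (shut) to 1.0 (fully open).
Only numpy, scipy, OpenCV 4.12 (cv2) and the standard library are available. Lean on these libraries where they do the work, as an engineer would, in place of code of your own. Each camera call takes 0.05 s, during which the arm holds its last target.

## Working session

There is one attempt and no reset: what is moved stays moved. The work goes in short steps, Python scripts to look and compute and a tool call to move; the robot and the scene stay as the last step left them, time stands still between calls to the robot, and variables do not carry over. Pictures are saved under pics/ and viewed, and the job is handed in when it is done.

Besides the shell and the picture viewer there is one more tool, called by a JSON object that holds its "api" and its "payload", one argument or row to a line. servo_tool: Moves the arm, as the interface text tells. Shifts and turns lie within -1 to 1; 1 stands for 120 mm of shift or 0.5 rad of turn. Its arguments: {"type":"object","properties":{"targets":{"type":"array","items":{"type":"array","items":{"type":"number","minimum":-1,"maximum":1}}},"claw":{"type":"number"}},"required":["targets"]}

```bash
ls; mkdir -p pics; python3 - <<'E'
from bench import r
import cv2
print(r.state()); print(r.tips_ahead)
for n in ("scene","side","wrist"):
    c=r.get_calibration(n); print(n,c)
for n in ("scene","side"):
    im=r.snapshot(n); cv2.imwrite(f"pics/{n}0.png",im[:,:,::-1])
    for th in ("cartridge1","cartridge1_eye","cartridge1_mid","stud_neck","dock","bottle","flask"):
        c=r.get_calibration(n)
        for d in r.recognise(n,th):
            import numpy as np
            print(n,th,round(d["score"],2),(c["R"].T@(np.array(d["centre"])-c["t"])).round(3))
print(r.state()['t'])
E
```

```text
pics
{'t': 0.0, 'qpos': array([-1.23310539e+00,  3.59494119e-01,  1.51142756e+00,  6.68307140e-06,
        1.27252089e+00, -1.15099700e-01]), 'joint_velocities': array([ 3.51750851e-04,  1.30042881e-03,  1.02361411e-03, -6.74668243e-05,
       -5.20476099e-04,  1.99197829e-04]), 'joint_torque': array([-5.75257873e-04, -5.15375054e+01, -2.70726675e+01,  6.74026483e-02,
        3.48656508e-02, -1.40946913e-04]), 'eef_pos': array([ 0.26225686, -0.53890069,  0.23581792]), 'orientation': array([-0.68899219, -0.15937114,  0.68913299, -0.15807064]), 'force': array([-0.19088748, -0.72279908, -0.75357157]), 'torque': array([-0.02050495, -0.00048167, -0.00500471]), 'gripper_width': 0.9956803046546456}
0.014
scene {'intrinsics': array([[506.27862972,   0.        , 282.30204533],
       [  0.        , 506.27862972, 214.24857611],
       [  0.        ,   0.        ,   1.        ]]), 'k1': -0.11154542994103532, 'R': array([[ 0.87810275,  0.47826308, -0.01414136],
       [ 0.40588517, -0.76021443, -0.50727828],
       [-0.25336294,  0.43970268, -0.86166628]]), 't': array([-0.47892043, -0.203355  , 
[... 1003 characters left out ...]
548 -0.089  0.049]
scene cartridge1 0.63 [0.596 0.27  0.042]
scene cartridge1_eye 0.69 [ 0.551 -0.087  0.046]
scene cartridge1_mid 0.75 [ 0.55  -0.087  0.045]
scene stud_neck 0.87 [ 0.673 -0.301  0.018]
scene stud_neck 0.58 [ 0.645 -0.48   0.047]
scene dock 0.9 [ 0.677 -0.305  0.016]
scene bottle 0.56 [0.638 0.429 0.093]
scene flask 0.94 [ 0.644 -0.478  0.043]
side cartridge1 0.88 [0.575 0.29  0.047]
side cartridge1 0.62 [0.57  0.124 0.042]
side cartridge1_eye 0.8 [ 0.53  -0.059  0.041]
side cartridge1_mid 0.87 [ 0.532 -0.061  0.038]
side stud_neck 0.62 [ 0.675 -0.275  0.017]
side dock 0.81 [ 0.669 -0.273  0.016]
side bottle 0.96 [0.613 0.465 0.099]
side flask 0.64 [ 0.621 -0.451  0.047]
0.8
```

View pics/scene0.png

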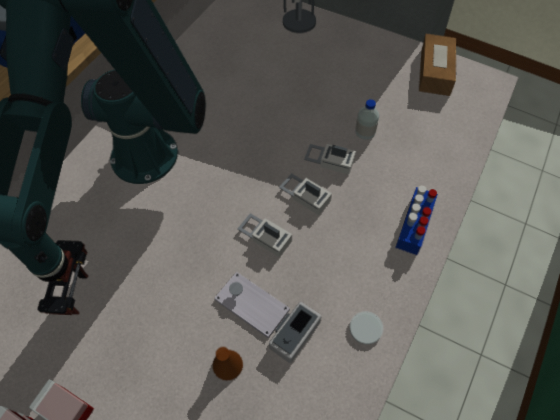

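View pics/side0.png

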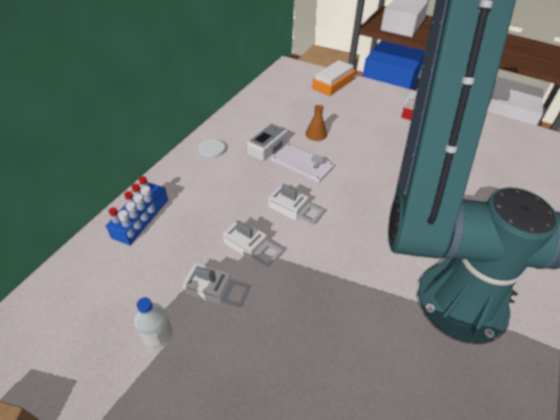

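```bash
cat > h.py <<'E'
import numpy as np, cv2
from bench import r
from scipy.spatial.transform import Rotation as Ro
def slopes(c,uv):
    K=c["intrinsics"]; d=np.array([(uv[0]-K[0,2])/K[0,0],(uv[1]-K[1,2])/K[1,1]]); s=d.copy()
    for _ in range(20): s=d/(1+c["k1"]*(s@s))
    return np.array([s[0],s[1],1.])
def pose(c,st=None):
    "cam->world R,t"
    if "R" in c: return c["R"].T,-c["R"].T@c["t"]
    st=st or r.state(); T=Ro.from_quat(st["orientation"]).as_matrix(); H=c["hand_eye"]
    return T@H[:3,:3], T@H[:3,3]+st["eef_pos"]
def plane(c,P,uv,z):
    d=P[0]@slopes(c,uv); return P[1]+d*(z-P[1][2])/d[2]
def proj(c,P,X):
    x=(np.atleast_2d(X)-P[1])@P[0]; s=x[:,:2]/x[:,2:]; s=s*(1+c["k1"]*(s**2).sum(1,keepdims=True))
    K=c["intrinsics"]; return s*[K[0,0],K[1,1]]+[K[0,2],K[1,2]]
def delta(pos,R,st=None):
    st=st or r.state(); T=Ro.from_quat(st["orientation"])
    sh=T.inv().apply(np.array(pos)-st["eef_pos"])/0.12; rv=(T.inv()*Ro.from_matrix(R)).as_rotvec()/0.5
    return np.r_[sh,rv].round(3)
def down(yaw):
    "tool x down, tool y (jaw) horizontal at yaw"
    y=np.array([np.cos(yaw),np.sin(yaw),0]); x=np.array([0,0,-1.]); return np.c_[x,y,np.cross(x,y)]
E
python3 - <<'E'
from h import *
st=r.state(); print(Ro.from_quat(st["orientation"]).as_matrix().round(3))
for n,b in (("scene",(200,130,200,210)),("side",(170,110,180,200))):
    im=cv2.imread(f"pics/{n}0.png"); x,y,w,h=b
    c=cv2.resize(im[y:y+h,x:x+w],None,fx=3.0 if n=="side" else 2.85,fy=3.0 if n=="side" else 2.85,interpolation=cv2.INTER_CUBIC); cv2.imwrite(f"pics/{n}_crop.png",c)
E
```

```text
[[-0.     0.437 -0.899]
 [ 0.    -0.899 -0.437]
 [-1.    -0.    -0.   ]]
```

View pics/scene_crop.png

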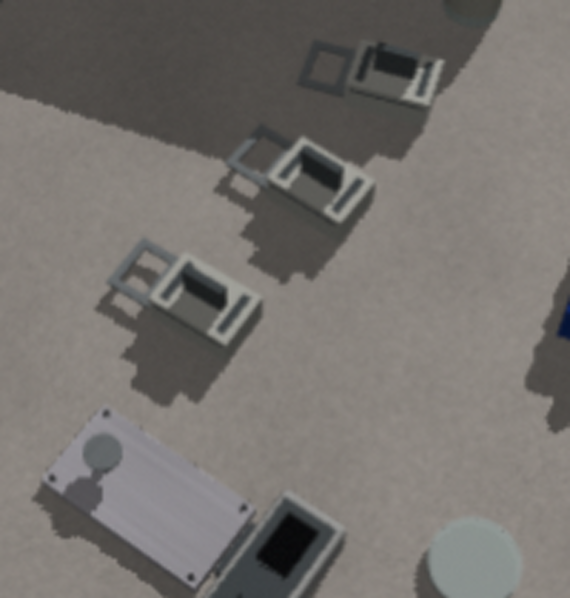

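View pics/side_crop.png

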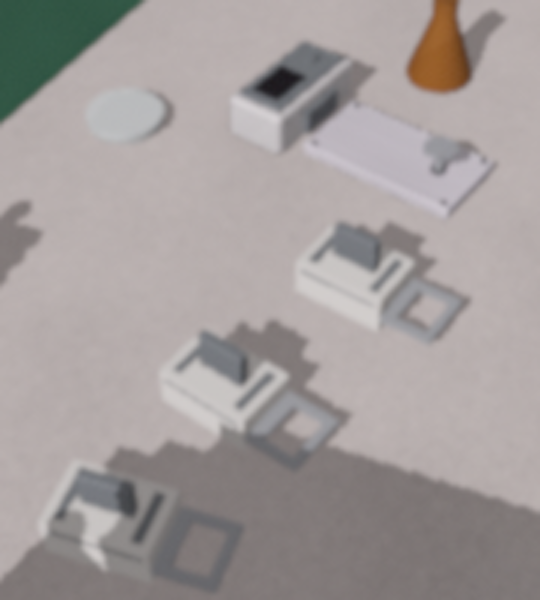

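```bash
python3 - <<'E'
from h import *
c=r.get_calibration("scene");P=pose(c)
f=lambda u,z:plane(c,P,(200+u[0]/2.85,130+u[1]/2.85),z)[:2]
for n,cs,e in (("A",[(185,255),(150,297),(228,345),(262,297)],(145,272)),("B",[(300,138),(270,178),(342,222),(375,183)],(262,155)),("C",[(363,40),(350,95),(430,107),(443,60)],(327,67))):
    q=np.array([f(x,.044) for x in cs]); m=q.mean(0); ev=f(e,.0185); d=m-ev
    ax=(q[2]+q[3]-q[0]-q[1])/2
    print(n,m.round(3),ev.round(3),np.linalg.norm(d).round(3),"yaw",np.arctan2(d[1],d[0]).round(3),np.arctan2(ax[1],ax[0]).round(3),np.linalg.norm(ax))
q=np.array([f(x,.016) for x in [(105,410),(42,478),(190,586),(255,512)]]); ax=(q[2]+q[3]-q[0]-q[1])/2
print(q.round(3),np.arctan2(ax[1],ax[0]),np.linalg.norm(ax)); print("stud",f((102,452),.05))
c=r.get_calibration("side");P=pose(c)
f=lambda u,z:plane(c,P,(170+u[0]/3,110+u[1]/3),z)[:2]
for n,cs,e in (("A",[(330,222),(298,265),(380,295),(412,262)],(424,310)),("B",[(197,333),(162,380),(250,430),(288,380)],(300,427)),("C",[(80,465),(42,522),(152,555),(180,490)],(202,550))):
    q=np.array([f(x,.044) for x in cs]); m=q.mean(0); ev=f(e,.0185); d=m-ev
    ax=-(q[2]+q[3]-q[0]-q[1])/2
    print(n,m.round(3),ev.round(3),np.linalg.norm(d).round(3),"yaw",np.arctan2(d[1],d[0]).round(3),np.arctan2(ax[1],ax[0]).round(3),np.linalg.norm(ax))
print("stud",f((443,150),.05))
E
```

```text
A [ 0.556 -0.081] [ 0.474 -0.072] 0.082 yaw -0.102 -0.085 0.09856962838381314
B [0.596 0.109] [0.515 0.122] 0.083 yaw -0.162 -0.142 0.09902884599466028
C [0.608 0.279] [0.524 0.269] 0.085 yaw 0.112 0.243 0.09436689889903596
[[ 0.519 -0.232]
 [ 0.502 -0.326]
 [ 0.688 -0.352]
 [ 0.708 -0.256]] -0.13256075965659173 0.18915600490394888
stud [ 0.55075665 -0.28337489]
A [ 0.551 -0.078] [ 0.469 -0.072] 0.082 yaw -0.07 -0.051 0.09552050025050232
B [0.585 0.12 ] [0.507 0.117] 0.078 yaw 0.043 -0.095 0.10233349379725439
C [0.595 0.284] [0.517 0.271] 0.079 yaw 0.171 0.2 0.09551625658322484
stud [ 0.54109073 -0.27607678]
```

{"api": "servo_tool", "payload": {
  "targets": [
    [0,-0.6,-0.96,0,0,0],
    [0,-0.6,-0.96,0,0,0],
    [0,-0.6,-0.96,0,0,0]
  ]
}}

```text
t: 1.1
eef_pos: [0.3353, -0.4221, 0.2366]
orientation: [0.689, 0.159, -0.689, 0.158]
force: [0.6, -0.3, 0.6]
gripper_width: 0.999
```

{"api": "servo_tool", "payload": {
  "targets": [
    [0,-0.6,-0.96,0,0,0],
    [0,-0.6,-0.96,0,0,0],
    [0,-0.6,-0.96,0,0,0]
  ]
}}

```text
t: 1.4
eef_pos: [0.4083, -0.3045, 0.2369]
orientation: [0.689, 0.159, -0.689, 0.158]
force: [0.4, -0.3, 0.6]
gripper_width: 0.999
```

{"api": "servo_tool", "payload": {
  "targets": [
    [0,-0.6,-0.96,0,0,0],
    [0,-0.6,-0.96,0,0,0],
    [0,-0.6,-0.96,0,0,0]
  ]
}}

```text
t: 1.7
eef_pos: [0.4814, -0.187, 0.2373]
orientation: [0.69, 0.16, -0.688, 0.159]
force: [-1.0, -0.9, 0.4]
gripper_width: 1.001
```

{"api": "servo_tool", "payload": {
  "targets": [
    [0,-0.6,-0.96,1,0,0],
    [0,-0.6,-0.96,1,0,0],
    [0,-0.6,-0.96,1,0,0],
    [0,-0.6,-0.96,1,0,0],
    [0,-0.6,-0.96,1,0,0]
  ]
}}

```text
t: 2.2
eef_pos: [0.554, -0.0703, 0.2376]
orientation: [0.707, -0.015, -0.706, -0.016]
force: [-0.5, 0.1, 0.4]
gripper_width: 1.003
```

```bash
cat > look.py <<'E'
import sys
from h import *
st=r.state(); im=r.snapshot("wrist"); c=r.get_calibration("wrist"); P=pose(c,st)
np.savez("last.npz",R=P[0],t=P[1])
cv2.imwrite(f"pics/{sys.argv[1]}.png",cv2.resize(im[:,:,::-1],None,fx=1.4,fy=1.4,interpolation=cv2.INTER_CUBIC))
print(st["t"],st["eef_pos"].round(4),st["force"].round(2))
E
python3 look.py w1
```

```text
2.2 [ 0.554  -0.0703  0.2376] [-0.46  0.12  0.43]
```

View pics/w1.png

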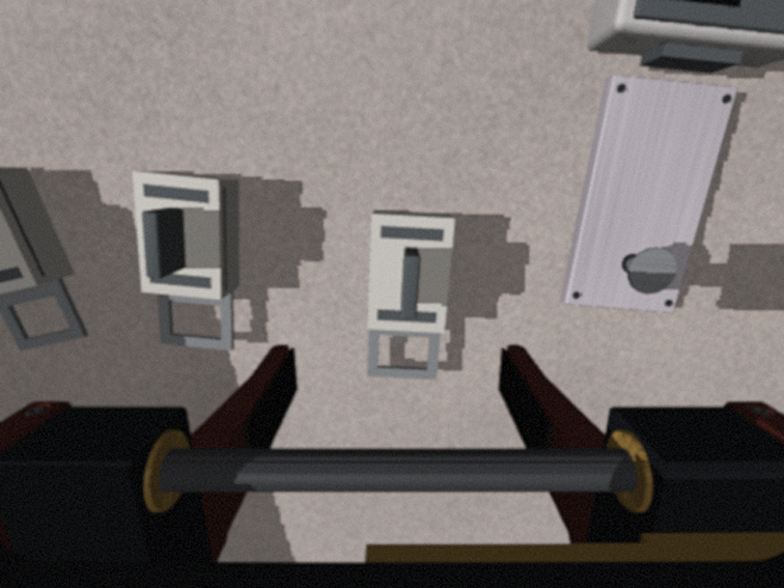

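```bash
python3 - <<'E'
from h import *
c=r.get_calibration("wrist");L=np.load("last.npz");P=(L["R"],L["t"])
f=lambda u,z:plane(c,P,(u[0]/1.4,u[1]/1.4),z)[:2]
for n,cs,e in (("A",[(368,331),(445,334),(455,217),(372,213)],(404,354)),("B",[(140,293),(228,298),(221,180),(133,171)],(196,320))):
    q=np.array([f(x,.044) for x in cs]); m=q.mean(0); ev=f(e,.0185); d=m-ev
    ax=(q[2]+q[3]-q[0]-q[1])/2
    print(n,m.round(4),ev.round(3),np.linalg.norm(d).round(3),"yaw",np.arctan2(d[1],d[0]).round(3),np.arctan2(ax[1],ax[0]).round(3),np.linalg.norm(ax))
q=np.array([f(x,.016) for x in [(566,302),(675,310),(737,87),(612,76)]]); ax=(q[2]+q[3]-q[0]-q[1])/2
print(q.round(4),np.arctan2(ax[1],ax[0]),np.linalg.norm(ax),np.linalg.norm(q[0]-q[1]));s=f((654,270),.050); print("stud",s)
a=ax/np.linalg.norm(ax); print("from deck: mid",q.mean(0)+a*0.0275, "stud",q.mean(0)+a*(0.0275-.081))
print(f((412,250),.084),f((408,318),.084),f((418,250),.084))
E
```

```text
A [ 0.5515 -0.08  ] [ 0.469 -0.072] 0.083 yaw -0.095 -0.093 0.10217256978654934
B [0.5921 0.1084] [0.512 0.123] 0.082 yaw -0.174 -0.136 0.09954436021500183
[[ 0.5139 -0.2253]
 [ 0.5016 -0.3285]
 [ 0.6908 -0.3507]
 [ 0.7029 -0.2484]] -0.11914958761325846 0.19051570119899466 0.10395351046748386
stud [ 0.5496635  -0.28229679]
from deck: mid [ 0.62960191 -0.29147014] stud [ 0.54917619 -0.28184184]
[ 0.58085145 -0.08147865] [ 0.52817903 -0.0766426 ] [ 0.58066264 -0.08587796]
```

```bash
python3 - <<'E'
from h import *
print(delta((.5515,-.080,.14),down(-np.pi/2-.094)),delta((.5515,-.080,.061),down(-np.pi/2-.094)))
E
```

```text
[ 0.813  0.074  0.014  0.103 -0.002  0.003] [ 1.471  0.076  0.014  0.103 -0.002  0.003]
```

{"api": "servo_tool", "payload": {
  "targets": [
    [0.4,0.074,0.014,0.103,0,0],
    [0.81,0.074,0.014,0.103,0,0],
    [0.81,0.074,0.014,0.103,0,0]
  ]
}}

```text
t: 2.55
eef_pos: [0.546, -0.0799, 0.1351]
orientation: [-0.703, 0.032, 0.71, 0.034]
force: [-1.0, 0.5, 0.5]
gripper_width: 0.999
```

{"api": "servo_tool", "payload": {
  "targets": [
    [0.3,0,0,0,0,0],
    [0.66,0,0,0,0,0],
    [0.66,0,0,0,0,0]
  ]
}}

```text
t: 2.85
eef_pos: [0.5419, -0.0795, 0.0535]
orientation: [-0.7, 0.031, 0.713, 0.035]
force: [-1.2, 0.7, -0.2]
gripper_width: 0.999
```

{"api": "servo_tool", "payload": {
  "targets": [
    [0,0,0,0,0,0],
    [0,0,0,0,0,0],
    [0,0,0,0,0,0],
    [0,0,0,0,0,0],
    [0,0,0,0,0,0],
    [0,0,0,0,0,0]
  ],
  "claw": 0
}}

```text
t: 3.45
eef_pos: [0.5437, -0.08, 0.0559]
orientation: [-0.701, 0.031, 0.711, 0.034]
force: [-0.8, -0.2, 8.3]
gripper_width: 0.767
```

```bash
python3 - <<'E'
from h import *
print(delta((.5515,-.080,.062),down(-np.pi/2-.094)),r.state()["joint_velocities"].round(3))
E
```

```text
[-0.051 -0.007 -0.064  0.002  0.029  0.008] [ 0.002  0.001  0.001  0.001 -0.001  0.001]
```

{"api": "servo_tool", "payload": {
  "targets": [
    [-0.05,-0.005,-0.065,0,0.03,0.01],
    [-0.05,-0.005,-0.065,0,0.03,0.01],
    [-0.05,-0.005,-0.065,0,0.03,0.01]
  ]
}}

```text
t: 3.75
eef_pos: [0.5521, -0.0802, 0.0625]
orientation: [0.707, -0.033, -0.706, -0.032]
force: [0.1, 0.1, -2.8]
gripper_width: 0.759
```

{"api": "servo_tool", "payload": {
  "targets": [
    [0,0,0,0,0,0],
    [0,0,0,0,0,0],
    [0,0,0,0,0,0],
    [0,0,0,0,0,0],
    [0,0,0,0,0,0],
    [0,0,0,0,0,0],
    [0,0,0,0,0,0],
    [0,0,0,0,0,0]
  ]
}}

```text
t: 4.55
eef_pos: [0.5522, -0.0802, 0.0625]
orientation: [0.707, -0.033, -0.706, -0.032]
force: [0.2, -0.0, -2.3]
gripper_width: 0.761
```

{"api": "servo_tool", "payload": {
  "targets": [
    [0.03,0,0,0,0,0],
    [0.06,0,0,0,0,0],
    [0.06,0,0,0,0,0]
  ]
}}

```text
t: 4.85
eef_pos: [0.5527, -0.0805, 0.0557]
orientation: [0.707, -0.033, -0.705, -0.032]
force: [-0.1, -0.5, 3.6]
gripper_width: 0.764
```

{"api": "servo_tool", "payload": {
  "targets": [
    [0,0,0,0,0,0],
    [0,0,0,0,0,0],
    [0,0,0,0,0,0],
    [0,0,0,0,0,0]
  ],
  "claw": 1
}}

```text
t: 5.25
eef_pos: [0.5527, -0.0805, 0.0555]
orientation: [0.707, -0.033, -0.705, -0.032]
force: [-0.9, 0.5, 0.5]
gripper_width: 0.996
```

{"api": "servo_tool", "payload": {
  "targets": [
    [-0.1,0,0,0,0,0],
    [-0.1,0,0,0,0,0],
    [-0.1,0,0,0,0,0]
  ]
}}

```text
t: 5.55
eef_pos: [0.5532, -0.0806, 0.0683]
orientation: [0.708, -0.034, -0.705, -0.032]
force: [0.2, -0.2, -0.6]
gripper_width: 0.999
```

```bash
python3 look.py w2
```

```text
5.55 [ 0.5532 -0.0806  0.0683] [ 0.15 -0.23 -0.59]
```

View pics/w2.png

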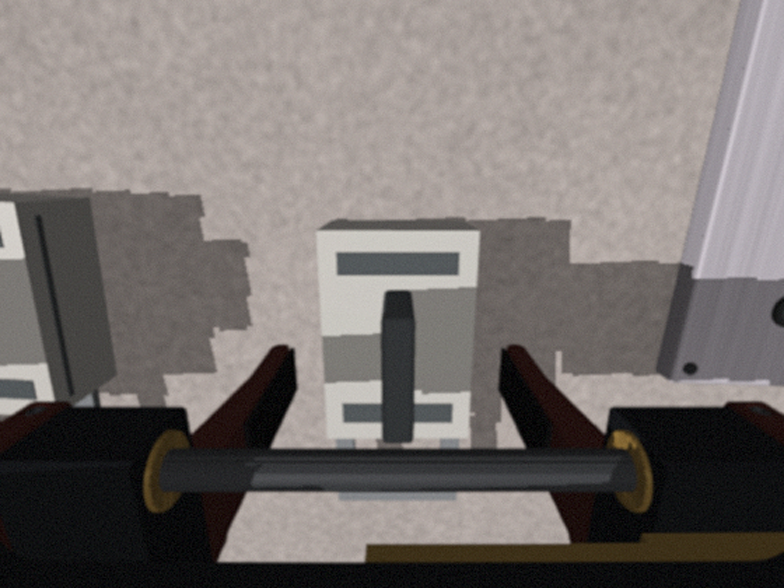

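```bash
python3 - <<'E'
from h import *
c=r.get_calibration("wrist");L=np.load("last.npz");P=(L["R"],L["t"])
f=lambda u,z:plane(c,P,(u[0]/1.4,u[1]/1.4),z)[:2].round(4)
print(f((399,322),.084),f((398,441),.084))
q=np.array([f(x,.044) for x in [(318,231),(480,232),(470,438),(327,438)]]);print(q,q.mean(0))
# fin center
print(P[1], delta((.5515,-.080,.064),down(-np.pi/2-.094)))
E
```

```text
[ 0.5852 -0.0838] [ 0.5386 -0.0791]
[[ 0.6138 -0.0529]
 [ 0.6072 -0.1196]
 [ 0.5086 -0.1114]
 [ 0.515  -0.0426]] [ 0.56115  -0.081625]
[ 0.6323009  -0.08743206  0.21590971] [ 0.033 -0.003  0.012  0.002 -0.007 -0.004]
```

{"api": "servo_tool", "payload": {
  "targets": [
    [0.02,0,-0.065,0,0,0],
    [0.04,0,-0.065,0,0,0],
    [0.04,0,-0.065,0,0,0]
  ]
}}

```text
t: 5.9
eef_pos: [0.5607, -0.0812, 0.0626]
orientation: [0.707, -0.033, -0.705, -0.032]
force: [-0.0, 0.6, -0.0]
gripper_width: 1.001
```

{"api": "servo_tool", "payload": {
  "targets": [
    [0,0,0,0,0,0],
    [0,0,0,0,0,0],
    [0,0,0,0,0,0],
    [0,0,0,0,0,0],
    [0,0,0,0,0,0],
    [0,0,0,0,0,0],
    [0,0,0,0,0,0],
    [0,0,0,0,0,0]
  ],
  "claw": 0
}}

```text
t: 6.7
eef_pos: [0.5607, -0.0813, 0.0627]
orientation: [0.707, -0.033, -0.705, -0.032]
force: [0.2, 0.4, 0.3]
gripper_width: 0.311
```

{"api": "servo_tool", "payload": {
  "targets": [
    [0,0,0,0,0,0],
    [0,0,0,0,0,0],
    [0,0,0,0,0,0],
    [0,0,0,0,0,0]
  ]
}}

```text
t: 7.1
eef_pos: [0.5608, -0.0812, 0.0627]
orientation: [0.707, -0.033, -0.705, -0.032]
force: [1.0, -0.1, 0.3]
gripper_width: 0.131
```

{"api": "servo_tool", "payload": {
  "targets": [
    [-0.1,0,0,0,0,0],
    [-0.3,0,0,0,0,0],
    [-0.3,0,0,0,0,0],
    [-0.3,0,0,0,0,0],
    [-0.3,0,0,0,0,0]
  ]
}}

```text
t: 7.6
eef_pos: [0.56, -0.081, 0.098]
orientation: [0.707, -0.033, -0.706, -0.032]
force: [0.7, -0.3, -2.7]
gripper_width: 0.139
```

{"api": "servo_tool", "payload": {
  "targets": [
    [0.15,0,0,0,0,0],
    [0.25,0,0,0,0,0],
    [0.29,0,0,0,0,0],
    [0.29,0,0,0,0,0]
  ]
}}

```text
t: 8.0
eef_pos: [0.5592, -0.0808, 0.0626]
orientation: [-0.706, 0.033, 0.706, 0.032]
force: [1.4, 0.6, -2.5]
gripper_width: 0.137
```

{"api": "servo_tool", "payload": {
  "targets": [
    [0,0,0,0,0,0],
    [0,0,0,0,0,0],
    [0,0,0,0,0,0],
    [0,0,0,0,0,0],
    [0,0,0,0,0,0]
  ],
  "claw": 1
}}

```text
t: 8.5
eef_pos: [0.5593, -0.0809, 0.0626]
orientation: [-0.706, 0.033, 0.706, 0.032]
force: [0.4, -0.4, -0.1]
gripper_width: 0.553
```

{"api": "servo_tool", "payload": {
  "targets": [
    [-0.4,0,0,0,0,0],
    [-0.8,0,0,0,0,0],
    [-0.8,0,0,0,0,0],
    [-0.8,0,0,0,0,0]
  ]
}}

```text
t: 8.9
eef_pos: [0.5603, -0.081, 0.16]
orientation: [0.707, -0.033, -0.705, -0.032]
force: [-0.9, -0.3, 0.1]
gripper_width: 0.917
```

```bash
python3 look.py w3; python3 - <<'E'
from h import *
print(delta((.5921,.1084,.165),down(-np.pi/2-.14)))
E
```

```text
8.9 [ 0.5603 -0.081   0.16  ] [-0.94 -0.25  0.06]
[-0.056 -1.594 -0.128  0.095 -0.    -0.003]
```

View pics/w3.png

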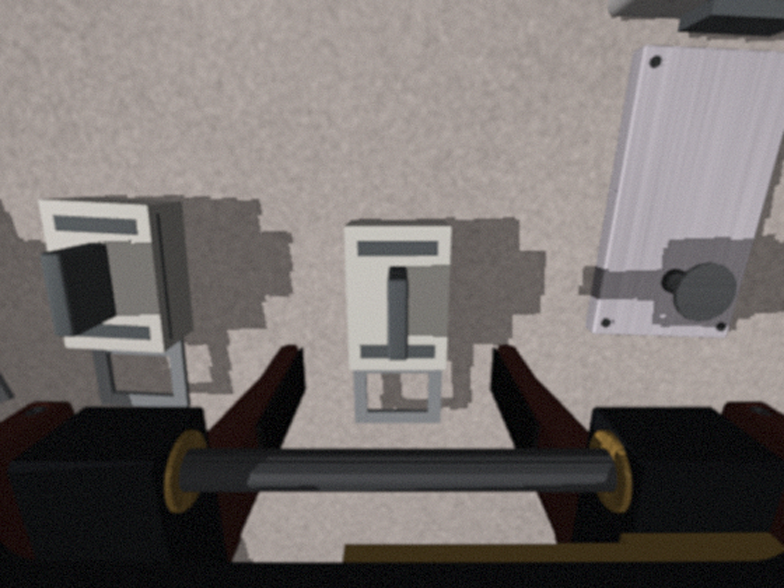

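{"api": "servo_tool", "payload": {
  "targets": [
    [0,-0.4,0,0,0,0],
    [0,-0.8,-0.06,0.095,0,0],
    [0,-0.8,-0.06,0.095,0,0]
  ]
}}

```text
t: 9.25
eef_pos: [0.5745, 0.019, 0.1566]
orientation: [-0.704, 0.048, 0.706, 0.049]
force: [1.0, -0.1, -0.1]
gripper_width: 1.001
```

{"api": "servo_tool", "payload": {
  "targets": [
    [0,-0.4,0,0,0,0],
    [0,-0.8,-0.06,0,0,0],
    [0,-0.8,-0.06,0,0,0],
    [0,-0.8,-0.06,0,0,0]
  ]
}}

```text
t: 9.65
eef_pos: [0.5937, 0.1135, 0.1549]
orientation: [-0.703, 0.048, 0.708, 0.048]
force: [-0.3, 0.0, -0.2]
gripper_width: 1.0
```

```bash
python3 look.py w4
```

```text
9.65 [0.5937 0.1135 0.1549] [-0.27  0.03 -0.18]
```

View pics/w4.png

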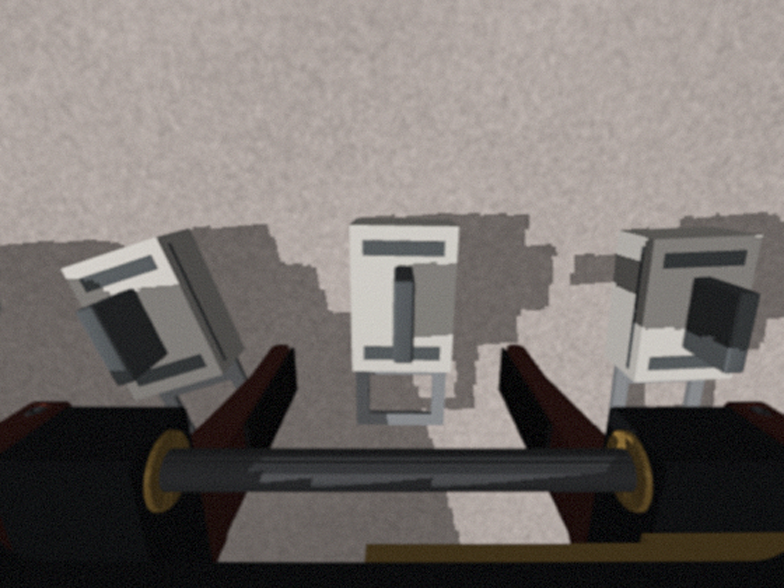

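```bash
cat > box.py <<'E'
from h import *
import sys,json
# corners (rear-left, rear-right, front-right, front-left) in view pixels
c=r.get_calibration("wrist");L=np.load("last.npz");P=(L["R"],L["t"])
f=lambda u,z:plane(c,P,(u[0]/1.4,u[1]/1.4),z)[:2]
def box(cs,z=.044):
    q=np.array([f(x,z) for x in cs]); ax=(q[0]+q[1]-q[2]-q[3])/2; return q.mean(0).round(4),np.arctan2(ax[1],ax[0]).round(3),np.linalg.norm(ax).round(4),np.linalg.norm(q[0]-q[1]).round(4)
E
python3 - <<'E'
from box import *
b=box([(350,226),(459,227),(452,372),(352,370)]);print(b)
print(box([(63,272),(155,239),(240,360),(130,394)]))
print(delta((*b[0],.12),down(-np.pi/2+b[1])))
E
```

```text
(array([0.5925, 0.1101]), np.float64(-0.147), np.float64(0.0989), np.float64(0.0675))
(array([0.6037, 0.2798]), np.float64(0.256), np.float64(0.0926), np.float64(0.0666))
[ 0.292  0.02   0.004  0.021  0.011 -0.002]
```

{"api": "servo_tool", "payload": {
  "targets": [
    [0.3,0.02,0,0.02,0.01,0],
    [0.5,0.02,0,0.02,0.01,0],
    [0.6,0.02,0,0.02,0.01,0],
    [0.6,0.02,0,0.02,0.01,0]
  ]
}}

```text
t: 10.1
eef_pos: [0.591, 0.1085, 0.0812]
orientation: [-0.703, 0.053, 0.707, 0.052]
force: [-0.6, -0.3, 0.2]
gripper_width: 0.998
```

```bash
python3 - <<'E'
from h import *
print(delta((.5925,.1101,.063),down(-np.pi/2-.147)))
E
```

```text
[ 0.152 -0.016 -0.011 -0.002  0.01  -0.004]
```

{"api": "servo_tool", "payload": {
  "targets": [
    [0.1,-0.015,-0.01,0,0,0],
    [0.14,-0.015,-0.01,0,0,0],
    [0.14,-0.015,-0.01,0,0,0]
  ]
}}

```text
t: 10.4
eef_pos: [0.5922, 0.1099, 0.064]
orientation: [-0.703, 0.053, 0.707, 0.052]
force: [0.1, -0.2, 0.2]
gripper_width: 1.002
```

{"api": "servo_tool", "payload": {
  "targets": [
    [0,0,0,0,0,0],
    [0,0,0,0,0,0],
    [0,0,0,0,0,0],
    [0,0,0,0,0,0],
    [0,0,0,0,0,0],
    [0,0,0,0,0,0],
    [0,0,0,0,0,0],
    [0,0,0,0,0,0]
  ],
  "claw": 0
}}

```text
t: 11.2
eef_pos: [0.5921, 0.1099, 0.064]
orientation: [-0.703, 0.053, 0.707, 0.052]
force: [0.5, 0.5, -0.3]
gripper_width: 0.308
```

{"api": "servo_tool", "payload": {
  "targets": [
    [0,0,0,0,0,0],
    [0,0,0,0,0,0],
    [0,0,0,0,0,0],
    [0,0,0,0,0,0]
  ]
}}

```text
t: 11.6
eef_pos: [0.5922, 0.1101, 0.0639]
orientation: [-0.703, 0.053, 0.707, 0.052]
force: [0.7, 0.2, -1.1]
gripper_width: 0.133
```

{"api": "servo_tool", "payload": {
  "targets": [
    [-0.1,0,0,0,0,0],
    [-0.3,0,0,0,0,0],
    [-0.3,0,0,0,0,0],
    [-0.3,0,0,0,0,0],
    [-0.3,0,0,0,0,0]
  ]
}}

```text
t: 12.1
eef_pos: [0.5914, 0.11, 0.099]
orientation: [-0.702, 0.053, 0.708, 0.052]
force: [0.5, 0.4, -5.6]
gripper_width: 0.136
```

{"api": "servo_tool", "payload": {
  "targets": [
    [-0.4,0,0,0,0,0],
    [-0.8,0,0,0,0,0],
    [-1,0,0,0,0,0],
    [-1,0,0,0,0,0],
    [-1,0,0,0,0,0]
  ]
}}

```text
t: 12.6
eef_pos: [0.5913, 0.11, 0.2175]
orientation: [-0.702, 0.053, 0.709, 0.052]
force: [0.4, -0.3, -7.9]
gripper_width: 0.134
```

```bash
cat > plan.py <<'E'
import numpy as np,heapq
def rect(x0,x1,y0,y1,n=9):
    # n interp points each side dense
    xs=np.linspace(x0,x1,max(2,int((x1-x0)/1.5)+1)); ys=np.linspace(y0,y1,max(2,int((y1-y0)/1.2)+1))
    return np.r_[[(x,y0) for x in xs],[(x,y1) for x in xs],[(x0,y) for y in ys],[(x1,y) for y in ys]]
mov=np.r_[rect(-27,-17,-2.5,2.5),rect(17,31,-2.5,2.5),rect(31,131,-18.5,25.5)]
obs=[(-20,20,30,34),(-6,6,0,30),(-44,151,-16,0),(-300,-44,-40,-16)]
def clr(u,w,th):
    c,s=np.cos(th),np.sin(th); X=u+mov[:,0]*c-mov[:,1]*s; Y=w+mov[:,0]*s+mov[:,1]*c
    m=99
    for a,b,y0,y1 in obs:
        dx=np.maximum(a-X,X-b); dy=np.maximum(y0-Y,Y-y1)
        d=np.where((dx<0)&(dy<0),np.maximum(dx,dy),np.hypot(np.maximum(dx,0),np.maximum(dy,0))).min(); m=min(m,d)
    return m
if __name__=="__main__":
    us=np.arange(-60,16,2.);ws=np.arange(18.5,80,1.5);ts=np.radians(np.arange(0,46,3))
    C=np.array([[[clr(u,w,t) for t in ts] for w in ws] for u in us])
    print(C.shape)
    goal=(34,0,0); start=(np.abs(us+40).argmin(),len(ws)-1,11)  # 33deg
    C[32:37,0:3,0]=np.maximum(C[32:37,0:3,0],.5)
    best={start:(-99,None)}; 
    h=[(0.,start)];D={start:0.};pr={}
    while h:
        d,n=heapq.heappop(h)
        if n==goal:break
        if d>D[n]:continue
        for k in np.ndindex(3,3,3):
            m=(n[0]+k[0]-1,n[1]+k[1]-1,n[2]+k[2]-1)
            if min(m)<0 or m[0]>=len(us) or m[1]>=len(ws) or m[2]>=len(ts):continue
            if C[m]<=.2:continue
            e=d+(sum(abs(i-1) for i in k))*(0.05+ (1/max(C[m],.3))**2)
            if e<D.get(m,1e9):D[m]=e;pr[m]=n;heapq.heappush(h,(e,m))
    p=[goal]
    while p[-1]!=start:p.append(pr[p[-1]])
    for n in p[::-1]:print(us[n[0]],ws[n[1]],np.degrees(ts[n[2]]).round(),C[n].round(1))
E
python3 plan.py; python3 look.py w5
```

```text
(38, 41, 16)
-40.0 78.5 33.0 45.9
-38.0 78.5 33.0 45.3
-38.0 77.0 33.0 44.2
-38.0 75.5 33.0 42.9
-36.0 75.5 33.0 41.8
-36.0 74.0 33.0 40.7
-36.0 72.5 33.0 39.6
-36.0 71.0 33.0 38.4
-34.0 71.0 33.0 37.2
-34.0 69.5 33.0 36.1
-34.0 68.0 33.0 35.2
-34.0 66.5 33.0 33.9
-32.0 66.5 33.0 32.7
-32.0 65.0 33.0 31.7
-32.0 63.5 33.0 30.8
-32.0 62.0 33.0 29.4
-30.0 62.0 33.0 28.3
-30.0 60.5 33.0 27.5
-30.0 59.0 33.0 26.4
-28.0 59.0 33.0 25.0
-28.0 57.5 33.0 24.2
-28.0 56.0 33.0 23.4
-28.0 54.5 33.0 21.9
-26.0 54.5 33.0 21.0
-26.0 53.0 33.0 20.4
-26.0 51.5 33.0 18.9
-24.0 51.5 33.0 18.0
-24.0 50.0 33.0 17.4
-24.0 48.5 33.0 15.9
-22.0 48.5 33.0 15.2
-22.0 47.0 33.0 14.4
-20.0 47.0 33.0 13.0
-20.0 45.5 33.0 12.9
-20.0 44.0 33.0 11.4
-18.0 44.0 33.0 10.9
-18.0 42.5 33.0 9.9
-16.0 42.5 33.0 8.9
-16.0 41.0 33.0 8.4
-14.0 39.5 33.0 7.1
-12.0 38.0 33.0 5.9
-12.0 36.5 33.0 5.6
-10.0 35.0 33.0 5.9
-10.0 33.5 33.0 5.6
-8.0 32.0 33.0 5.2
-6.0 32.0 33.0 5.2
-4.0 32.0 33.0 5.2
-2.0 32.0 33.0 5.2
0.0 32.0 33.0 5.2
2.0 32.0 33.0 4.9
2.0 32.0 30.0 4.3
4.0 32.0 27.0 3.5
4.0 32.0 24.0 2.6
6.0 30.5 21.0 2.7
6.0 30.5 18.0 2.4
6.0 29.0 15.0 2.2
6.0 29.0 12.0 2.1
6.0 27.5 9.0 2.4
6.0 26.0 6.0 2.6
6.0 24.5 3.0 3.5
6.0 23.0 3.0 4.6
6.0 21.5 3.0 4.6
6.0 20.0 3.0 3.1
8.0 20.0 3.0 2.8
8.0 18.5 3.0 1.6
8.0 18.5 0.0 0.5
12.6 [0.5913 0.11   0.2175] [ 0.35 -0.28 -7.85]
```

View pics/w5.png

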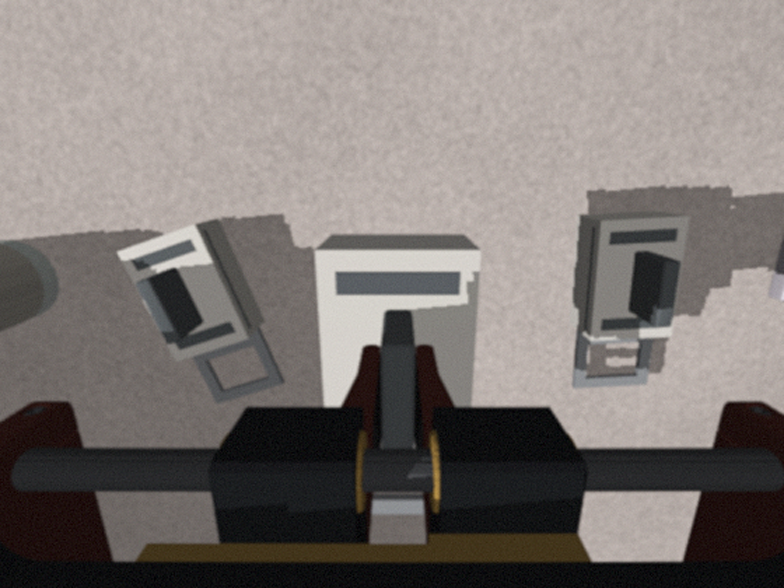

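```bash
python3 - <<'E'
from h import *
c=r.get_calibration("wrist");H=c["hand_eye"]
def tx(u,x):
    d=H[:3,:3]@slopes(c,(u[0]/1.4,u[1]/1.4)); return H[:3,3]+d*(x-H[0,3])/d[0]
print("top rear",tx((316,250),.02),tx((480,250),.02))
print("bot rear (rear face lower edge)",tx((333,235),.064),tx((466,236),.064))
print("fin rear top",tx((398,340),-.02), tx((398,312),.02))
E
```

```text
top rear [ 0.02       -0.03358652 -0.05055522] [ 0.02        0.03336589 -0.05060209]
bot rear (rear face lower edge) [ 0.064      -0.03325409 -0.05052493] [ 0.064       0.03462197 -0.05006065]
fin rear top [-2.00000000e-02 -9.32527114e-05 -2.75205673e-02] [ 2.00000000e-02 -7.63384784e-05 -2.38937207e-02]
```

```bash
cat > tgt.py <<'E'
from h import *
S=np.array([.5494,-.282,.016]); psi=-.12; OFF=np.array([.081,0,.0455])
def tcp(u,w,th,v=0,S=S,psi=psi):
    Rc=(Ro.from_euler("z",psi)*Ro.from_euler("y",-th)).as_matrix(); a=np.array([np.cos(psi),np.sin(psi),0]); b=np.array([-a[1],a[0],0])
    eye=S+a*u/1e3+b*v/1e3+[0,0,w/1e3]; return eye+Rc@OFF, -Rc[:,[2,1,0]]
def go(u,w,deg,v=0,st=None):
    return delta(*tcp(u,w,np.radians(deg),v),st)
def now(st=None):
    st=st or r.state(); T=Ro.from_quat(st["orientation"]).as_matrix(); Rc=-T[:,[2,1,0]]; e=st["eef_pos"]-Rc@OFF-S
    c,s=np.cos(psi),np.sin(psi); x=Rc[:,0]
    return np.r_[(e[0]*c+e[1]*s)*1e3,(-e[0]*s+e[1]*c)*1e3,e[2]*1e3].round(1),"tilt",np.degrees(np.arcsin(x[2])).round(2),"yawerr",(np.arctan2(x[1],x[0])-psi).round(3),"F",st["force"].round(1),"t",round(st["t"],2)
E
python3 - <<'E'
from tgt import *
print(now()); print(go(-40,155,0)); print(tcp(-40,155,0)[0],tcp(-40,90,.576)[0])
E
```

```text
(array([-87.7, 396.2, 155.9]), 'tilt', np.float64(-0.68), 'yawerr', np.float64(-0.028), 'F', array([-0.1, -0.3, -7.6]), 't', 12.65)
[ 0.005  3.271 -0.486 -0.057  0.024 -0.006]
[ 0.59010515 -0.2869082   0.2165    ] [ 0.5525252  -0.28237683  0.18827706]
```

{"api": "servo_tool", "payload": {
  "targets": [
    [0,0.3,-0.04,0,0,0],
    [0,0.65,-0.1,0,0,0],
    [0,0.95,-0.14,0,0,0]
  ]
}}

```text
t: 12.95
eef_pos: [0.5882, -0.0065, 0.2133]
orientation: [-0.699, 0.053, 0.711, 0.051]
force: [0.6, -0.1, -6.2]
gripper_width: 0.136
```

{"api": "servo_tool", "payload": {
  "targets": [
    [0,0.4,-0.06,-0.03,0.01,0],
    [0,0.8,-0.12,-0.06,0.02,0],
    [0,0.95,-0.14,-0.06,0.02,0]
  ]
}}

```text
t: 13.25
eef_pos: [0.5861, -0.1258, 0.2102]
orientation: [-0.701, 0.044, 0.71, 0.041]
force: [0.5, 0.9, -5.8]
gripper_width: 0.138
```

{"api": "servo_tool", "payload": {
  "targets": [
    [0,0.4,-0.06,0,0,0],
    [0,0.8,-0.12,0,0,0],
    [0,0.95,-0.14,0,0,0],
    [0,0.95,-0.14,0,0,0]
  ]
}}

```text
t: 13.65
eef_pos: [0.5881, -0.2437, 0.208]
orientation: [-0.7, 0.045, 0.711, 0.042]
force: [0.4, 1.3, -6.5]
gripper_width: 0.135
```

```bash
python3 - <<'E'
from tgt import *
print(now()); print(go(-40,155,0)); print(go(-40,120,25))
E
```

```text
(array([-47.8,  42.7, 147.7]), 'tilt', np.float64(-0.88), 'yawerr', np.float64(-0.003), 'F', array([ 0.4,  1.3, -6.5]), 't', 13.65)
[-0.07   0.356 -0.06  -0.007  0.031 -0.009]
[-0.025  0.356  0.163 -0.004  0.903 -0.011]
```

{"api": "servo_tool", "payload": {
  "targets": [
    [0,0.25,0.05,0,0.25,-0.01],
    [0,0.356,0.1,0,0.5,-0.01],
    [-0.02,0.356,0.16,0,0.75,-0.01],
    [-0.025,0.356,0.163,0,0.9,-0.01],
    [-0.025,0.356,0.163,0,0.9,-0.01],
    [-0.025,0.356,0.163,0,0.9,-0.01]
  ]
}}

```text
t: 14.25
eef_pos: [0.5626, -0.2821, 0.2101]
orientation: [0.84, -0.051, -0.539, -0.034]
force: [0.1, -0.5, -6.5]
gripper_width: 0.133
```

```bash
python3 - <<'E'
from tgt import *
print(now()); print(go(-40,90,33))
E
```

```text
(array([-41.5,   1.8, 119. ]), 'tilt', np.float64(24.66), 'yawerr', np.float64(-0.003), 'F', array([ 0.1, -0.5, -6.5]), 't', 14.25)
[ 0.131  0.013  0.151 -0.006  0.291  0.002]
```

{"api": "servo_tool", "payload": {
  "targets": [
    [0.06,0.013,0.07,0,0.15,0],
    [0.13,0.013,0.15,0,0.29,0],
    [0.13,0.013,0.15,0,0.29,0],
    [0.13,0.013,0.15,0,0.29,0]
  ]
}}

```text
t: 14.65
eef_pos: [0.5532, -0.282, 0.188]
orientation: [0.876, -0.052, -0.478, -0.031]
force: [-0.5, 0.0, -5.8]
gripper_width: 0.134
```

```bash
python3 look.py w6; python3 - <<'E'
from tgt import *
print(now())
for n in("scene","side"):
    im=r.snapshot(n); c=r.get_calibration(n); u=proj(c,pose(c),S+[0,0,.05])[0].astype(int)
    x,y=np.clip(u-[65,50],0,[430,320]); cr=im[y:y+100,x:x+130,::-1]; cv2.imwrite(f"pics/{n}6.png",cv2.resize(cr,None,fx=5,fy=5,interpolation=cv2.INTER_CUBIC)); print(x,y)
E
```

```text
14.65 [ 0.5532 -0.282   0.188 ] [-0.46  0.03 -5.81]
(array([-38.5,  -0.1,  90.8]), 'tilt', np.float64(32.93), 'yawerr', np.float64(-0.003), 'F', array([-0.1, -0.9, -5.9]), 't', 14.7)
170 235
251 104
```

View pics/w6.png

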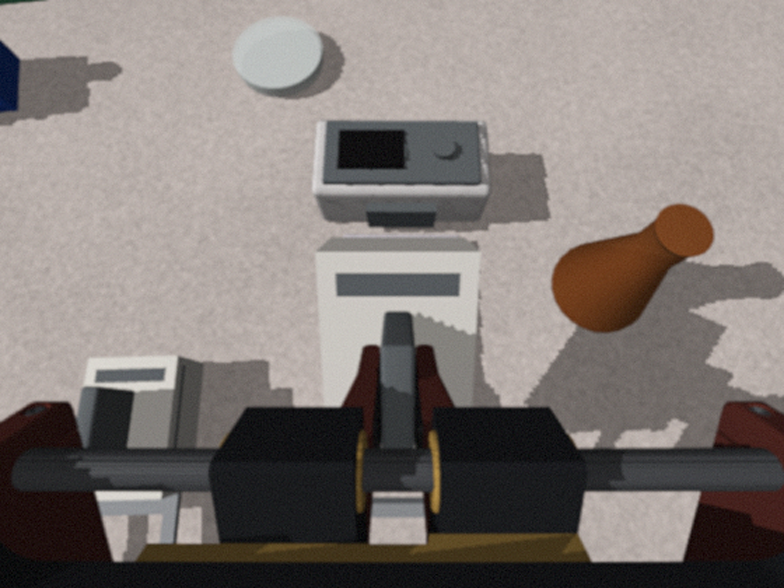

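View pics/scene6.png

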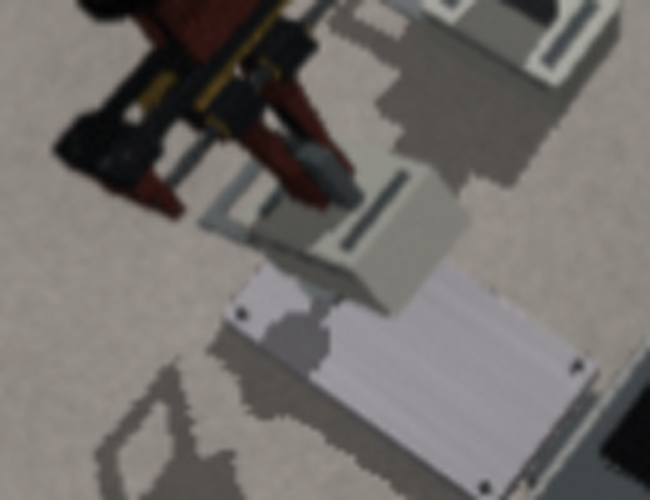

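View pics/side6.png

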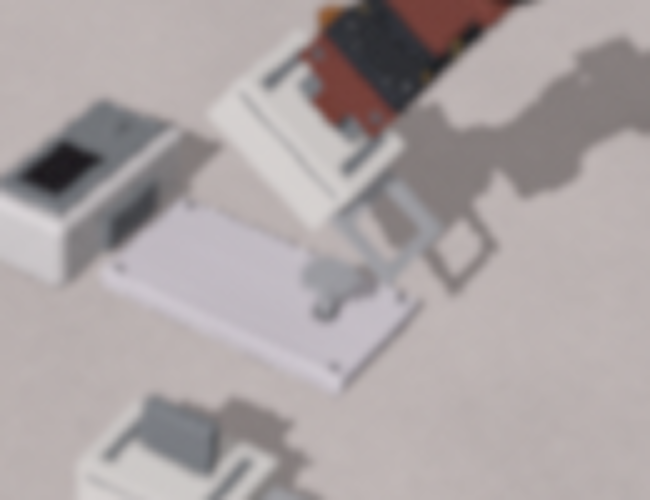

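```bash
python3 - <<'E'
from tgt import *
print(go(-26,54,33),go(-18,44,34)); print(go(-10,35,34))
E
```

```text
[ 0.316 -0.006  0.088 -0.003 -0.001  0.   ] [ 0.411 -0.006  0.084 -0.003  0.033  0.   ]
[ 0.51  -0.006  0.069 -0.003  0.033  0.   ]
```

{"api": "servo_tool", "payload": {
  "targets": [
    [0.16,-0.006,0.045,0,0,0],
    [0.316,-0.006,0.088,0,0.015,0],
    [0.38,-0.006,0.086,0,0.03,0],
    [0.41,-0.006,0.084,0,0.03,0],
    [0.41,-0.006,0.084,0,0.03,0],
    [0.41,-0.006,0.084,0,0.03,0]
  ]
}}

```text
t: 15.4
eef_pos: [0.5738, -0.2853, 0.1441]
orientation: [0.881, -0.053, -0.469, -0.028]
force: [0.7, -0.2, -6.2]
gripper_width: 0.131
```

```bash
cat > sides.py <<'E'
from tgt import *
import sys
print(now())
for n in("scene","side"):
    im=r.snapshot(n); c=r.get_calibration(n); u=proj(c,pose(c),S+[0,0,.05])[0].astype(int)
    x,y=np.clip(u-[50,38],0,[430,320]); cr=im[y:y+75,x:x+100,::-1]; cv2.imwrite(f"pics/{n}{sys.argv[1]}.png",cv2.resize(cr,None,fx=7,fy=7,interpolation=cv2.INTER_CUBIC))
E
python3 sides.py 7;python3 - <<'E'
from tgt import *
print(go(-10,34,34),go(-2,32,34),go(3,32,32))
E
```

```text
(array([-17.2,  -0.3,  45.1]), 'tilt', np.float64(33.97), 'yawerr', np.float64(-0.0), 'F', array([ 0.7, -0.2, -6.2]), 't', 15.4)
[ 0.111 -0.003 -0.    -0.001  0.001 -0.001] [ 0.162 -0.003 -0.046 -0.001  0.001 -0.001] [ 0.209 -0.003 -0.094 -0.001 -0.069 -0.001]
```

View pics/scene7.png

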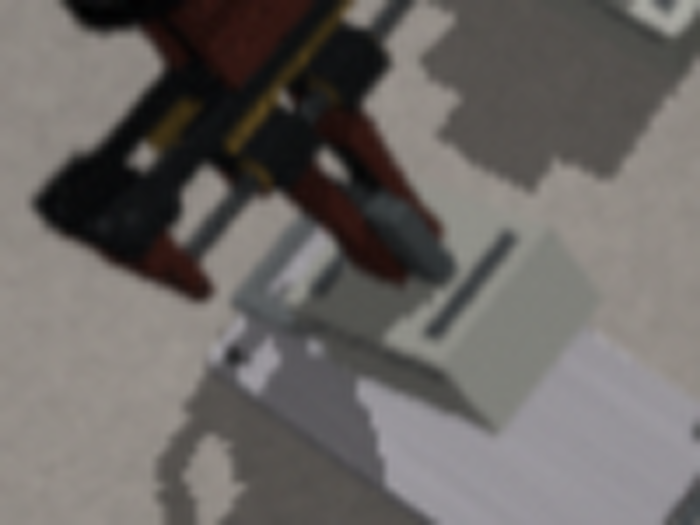

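View pics/side7.png

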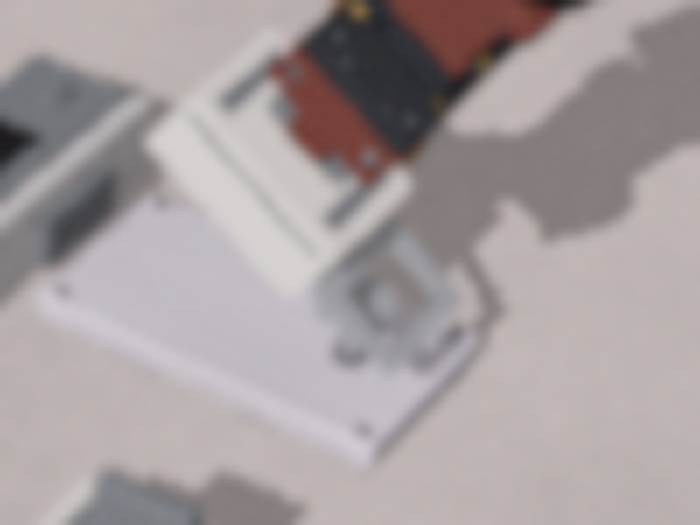

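{"api": "servo_tool", "payload": {
  "targets": [
    [0.055,-0.003,0,0,0,0],
    [0.11,-0.003,0,0,0,0],
    [0.11,-0.003,0,0,0,0],
    [0.11,-0.003,0,0,0,0]
  ]
}}

```text
t: 15.9
eef_pos: [0.5807, -0.2856, 0.1326]
orientation: [0.881, -0.053, -0.469, -0.029]
force: [-0.7, 0.4, -6.0]
gripper_width: 0.138
```

```bash
python3 sides.py 8;python3 - <<'E'
from tgt import *
print(go(-2,32,34),go(3,32,32))
E
```

```text
(array([-10.3,   0.3,  33.7]), 'tilt', np.float64(33.93), 'yawerr', np.float64(-0.001), 'F', array([-0.7,  0.4, -6. ]), 't', 15.9)
[ 0.052  0.001 -0.047 -0.001  0.002 -0.001] [ 0.099  0.    -0.095 -0.001 -0.068 -0.001]
```

View pics/side8.png

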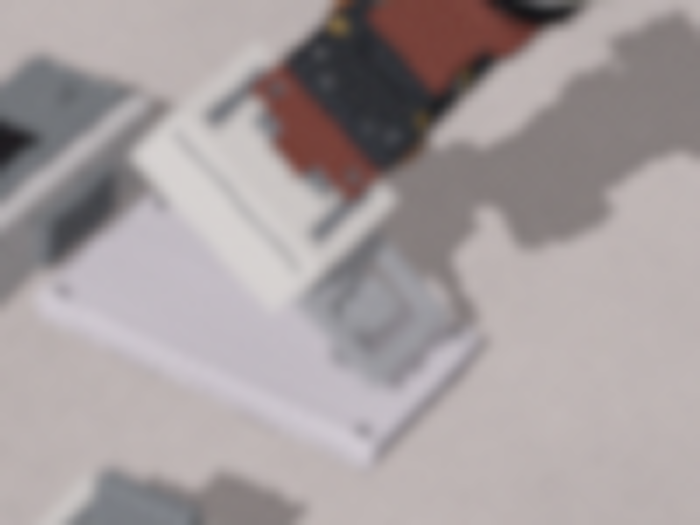

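No contact force; carry on sliding back under the head.

{"api": "servo_tool", "payload": {
  "targets": [
    [0.026,0,-0.024,0,0,0],
    [0.052,0,-0.047,0,0,0],
    [0.052,0,-0.047,0,0,0],
    [0.052,0,-0.047,0,0,0]
  ]
}}

```text
t: 16.4
eef_pos: [0.589, -0.2866, 0.1309]
orientation: [0.881, -0.053, -0.469, -0.028]
force: [0.4, 0.4, -6.6]
gripper_width: 0.139
```

```bash
python3 - <<'E'
from tgt import *
print(now(),go(3,32,31),go(5,32,25),go(6,30.5,20))
E
```

```text
(array([-1.9,  0.1, 31.9]), 'tilt', np.float64(33.95), 'yawerr', np.float64(-0.0), 'F', array([ 0.4,  0.4, -6.6]), 't', 16.4) [ 0.058  0.001 -0.053 -0.001 -0.103 -0.001] [ 0.141  0.001 -0.099 -0.001 -0.312 -0.001] [ 0.221  0.001 -0.119 -0.001 -0.487 -0.001]
```

{"api": "servo_tool", "payload": {
  "targets": [
    [0.03,0,-0.027,0,-0.05,0],
    [0.058,0,-0.053,0,-0.103,0],
    [0.1,0,-0.076,0,-0.208,0],
    [0.141,0,-0.099,0,-0.312,0],
    [0.141,0,-0.099,0,-0.312,0],
    [0.141,0,-0.099,0,-0.312,0]
  ]
}}

```text
t: 17.0
eef_pos: [0.6083, -0.2884, 0.1235]
orientation: [0.842, -0.05, -0.536, -0.032]
force: [-0.3, -0.0, -6.5]
gripper_width: 0.134
```

```bash
python3 sides.py 9; python3 - <<'E'
from tgt import *
print(go(6,30.5,20),go(6,29,14),go(6,27.5,9))
E
```

```text
(array([ 5.2,  0.7, 31.9]), 'tilt', np.float64(25.07), 'yawerr', np.float64(0.0), 'F', array([-0.3, -0. , -6.5]), 't', 17.0)
[ 0.075  0.007 -0.043 -0.002 -0.174  0.002] [ 0.162  0.007 -0.067 -0.002 -0.383  0.002] [ 0.238  0.007 -0.08  -0.002 -0.558  0.003]
```

View pics/side9.png

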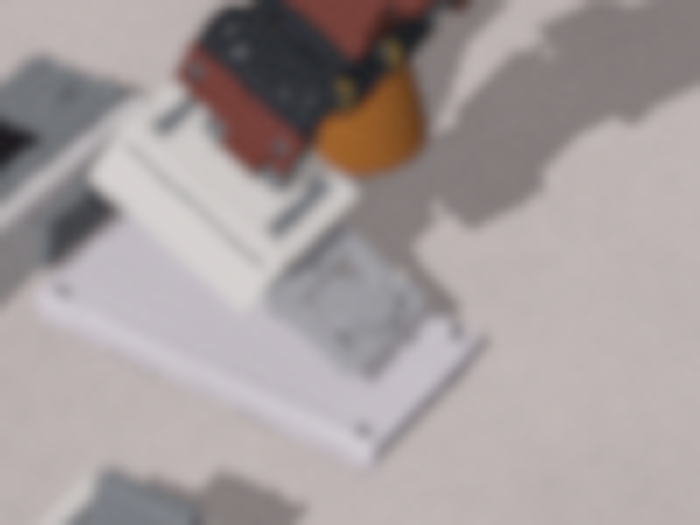

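View pics/scene9.png

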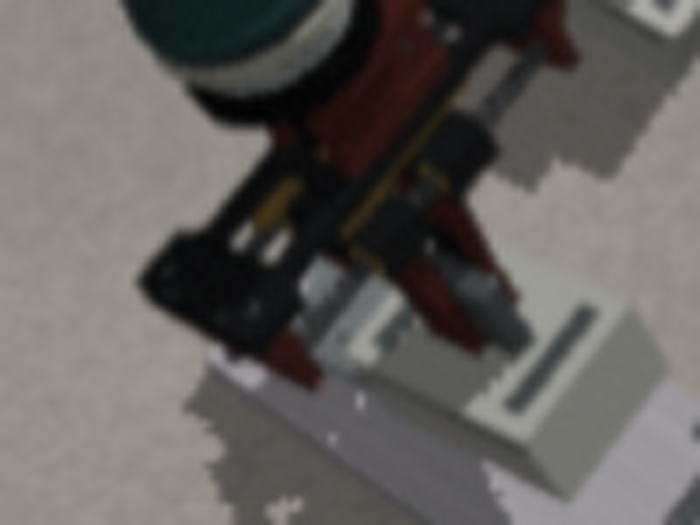

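{"api": "servo_tool", "payload": {
  "targets": [
    [0.037,0.003,-0.022,0,-0.087,0],
    [0.075,0.006,-0.043,0,-0.174,0],
    [0.118,0.006,-0.055,0,-0.278,0],
    [0.162,0.006,-0.067,0,-0.383,0],
    [0.162,0.006,-0.067,0,-0.383,0],
    [0.162,0.006,-0.067,0,-0.383,0]
  ]
}}

```text
t: 17.7
eef_pos: [0.6221, -0.2902, 0.1083]
orientation: [0.787, -0.046, -0.614, -0.038]
force: [0.3, 0.7, -5.9]
gripper_width: 0.135
```

```bash
python3 sides.py 10; python3 - <<'E'
from tgt import *
print(go(6.5,27.5,9),go(6.5,25,5),go(6.5,22,3))
E
```

```text
(array([ 5.6,  0.8, 28.5]), 'tilt', np.float64(14.06), 'yawerr', np.float64(-0.001), 'F', array([ 0.3,  0.7, -5.9]), 't', 17.7)
[ 0.072  0.005 -0.042 -0.003 -0.175  0.005] [ 0.142  0.005 -0.058 -0.003 -0.314  0.005] [ 0.192  0.005 -0.061 -0.002 -0.384  0.005]
```

View pics/side10.png

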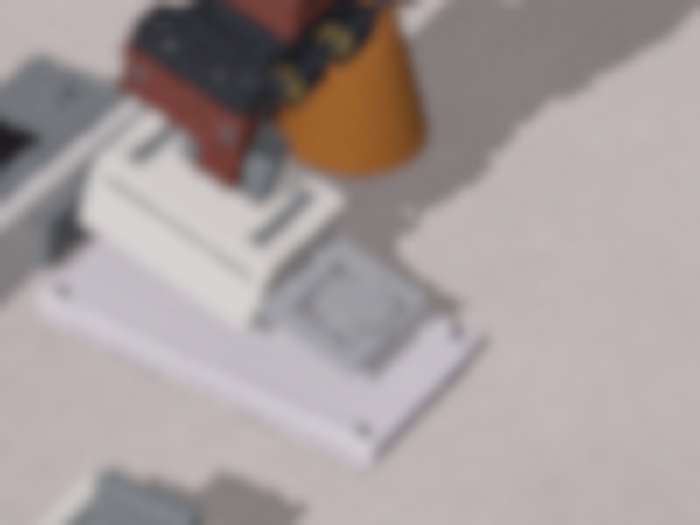

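Still free of contact, with the head inside the eye. Next I lower the rear.

{"api": "servo_tool", "payload": {
  "targets": [
    [0.036,0.003,-0.021,0,-0.087,0],
    [0.072,0.005,-0.042,0,-0.175,0],
    [0.107,0.005,-0.05,0,-0.245,0],
    [0.142,0.005,-0.058,0,-0.314,0],
    [0.142,0.005,-0.058,0,-0.314,0],
    [0.142,0.005,-0.058,0,-0.314,0]
  ]
}}

```text
t: 18.4
eef_pos: [0.6317, -0.2917, 0.0933]
orientation: [0.736, -0.043, -0.674, -0.042]
force: [-0.5, -0.3, -6.1]
gripper_width: 0.136
```

```bash
python3 sides.py 11; python3 - <<'E'
from tgt import *
print(go(6.5,22,3),go(6.5,20,1),go(6.5,19,0))
E
```

```text
(array([ 6.2,  0.4, 24.8]), 'tilt', np.float64(5.06), 'yawerr', np.float64(-0.001), 'F', array([-0.5, -0.3, -6.1]), 't', 18.4)
[ 0.05   0.001 -0.017 -0.003 -0.071  0.006] [ 0.091  0.001 -0.027 -0.003 -0.141  0.006] [ 0.112  0.001 -0.032 -0.002 -0.176  0.006]
```

View pics/side11.png

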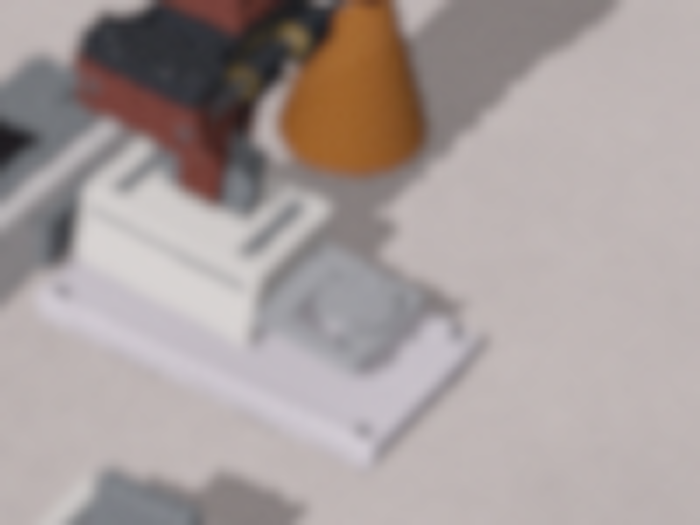

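{"api": "servo_tool", "payload": {
  "targets": [
    [0.05,0.001,-0.017,0,-0.071,0],
    [0.091,0.001,-0.027,0,-0.141,0.005],
    [0.112,0.001,-0.032,0,-0.176,0.005],
    [0.112,0.001,-0.032,0,-0.176,0.005],
    [0.112,0.001,-0.032,0,-0.176,0.005]
  ]
}}

```text
t: 19.0
eef_pos: [0.6362, -0.2924, 0.0806]
orientation: [0.706, -0.043, -0.705, -0.043]
force: [0.1, -0.2, -6.6]
gripper_width: 0.137
```

```bash
python3 sides.py 12; python3 - <<'E'
from tgt import *
print(go(2,18.5,0))
E
```

```text
(array([ 6.5,  0.2, 19. ]), 'tilt', np.float64(0.05), 'yawerr', np.float64(-0.001), 'F', array([ 0.1, -0.2, -6.6]), 't', 19.0)
[ 0.005 -0.     0.036 -0.003 -0.001  0.002]
```

View pics/side12.png

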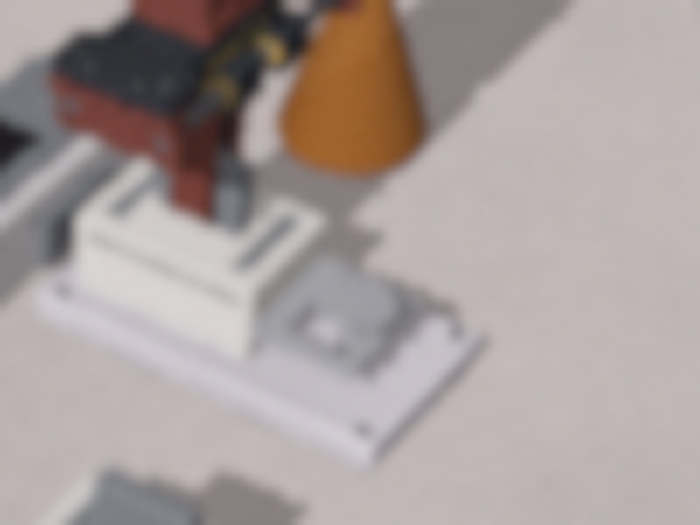

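{"api": "servo_tool", "payload": {
  "targets": [
    [0,0,0.018,0,0,0],
    [0,0,0.036,0,0,0],
    [0.012,0,0.036,0,0,0],
    [0.02,0,0.036,0,0,0],
    [0.02,0,0.036,0,0,0]
  ]
}}

```text
t: 19.6
eef_pos: [0.6309, -0.2918, 0.0802]
orientation: [-0.706, 0.043, 0.706, 0.043]
force: [-6.9, 1.6, 8.6]
gripper_width: 0.133
```

{"api": "servo_tool", "payload": {
  "targets": [
    [-0.01,0,0,0,0,0],
    [-0.01,0,0,0,0,0],
    [-0.01,0,0,0,0,0],
    [-0.01,0,0,0,0,0],
    [-0.01,0,0,0,0,0],
    [-0.01,0,0,0,0,0],
    [-0.01,0,0,0,0,0]
  ],
  "claw": 0.65
}}

```text
t: 20.3
eef_pos: [0.6309, -0.2918, 0.0812]
orientation: [-0.706, 0.043, 0.706, 0.043]
force: [0.2, -0.5, -0.3]
gripper_width: 0.65
```

{"api": "servo_tool", "payload": {
  "targets": [
    [-0.2,0,0,0,0,0],
    [-0.5,0,0,0,0,0],
    [-0.9,0,0,0,0,0],
    [-1,0,0,0,0,0],
    [-1,0,0,0,0,0],
    [-1,0,0,0,0,0]
  ]
}}

```text
t: 20.9
eef_pos: [0.6303, -0.2915, 0.2001]
orientation: [-0.705, 0.042, 0.706, 0.043]
force: [0.6, 0.3, 0.5]
gripper_width: 0.649
```

```bash
python3 look.py w13; python3 sides.py 13
```

```text
20.9 [ 0.6303 -0.2915  0.2001] [0.63 0.27 0.54]
(array([ -0.2,   0.7, 138. ]), 'tilt', np.float64(-0.19), 'yawerr', np.float64(-0.001), 'F', array([ 0.3, -0.2, -0.5]), 't', 20.95)
```

View pics/w13.png

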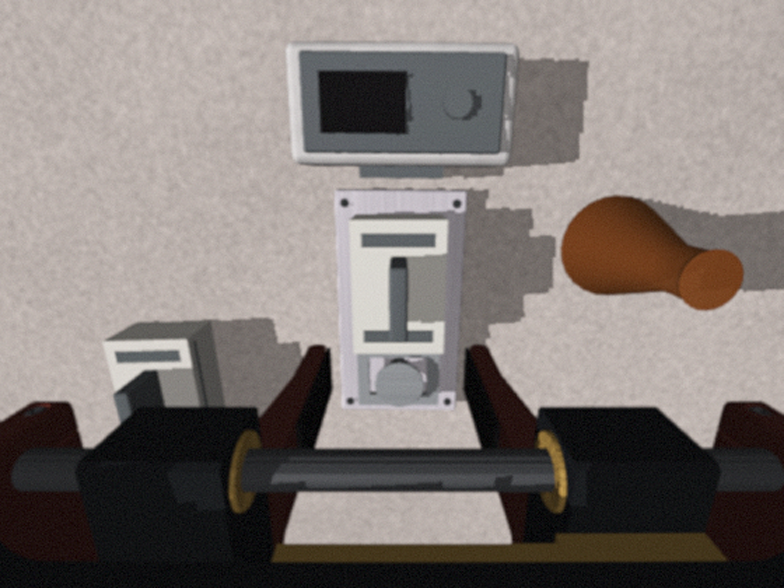

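View pics/side13.png

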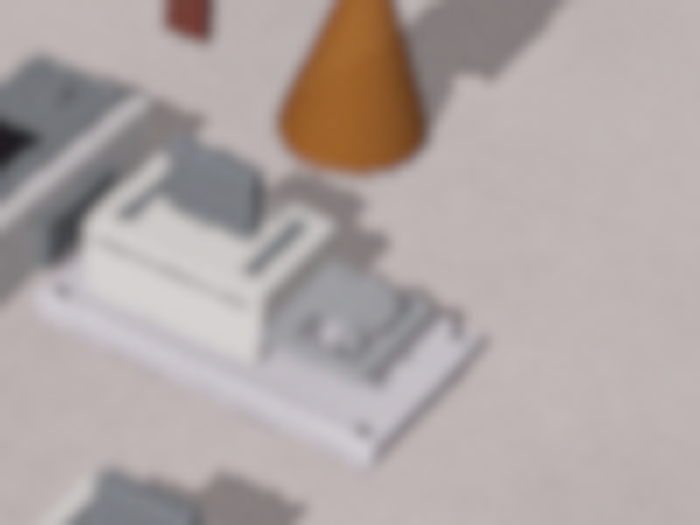

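View pics/scene13.png

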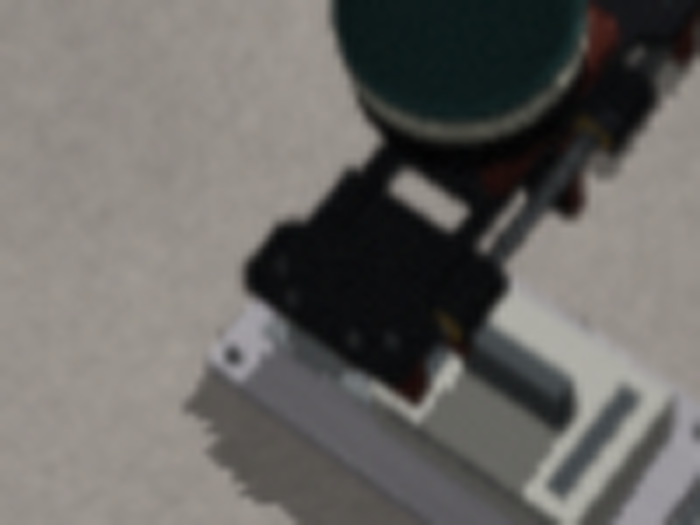

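Seated. As a final check I measure box height/position and stud offset, and look at the whole scene.

```bash
python3 - <<'E'
from box import *
from tgt import S
b=box([(349,222),(449,220),(444,352),(356,353)],.060); print(b)
a=np.array([np.cos(b[1]),np.sin(b[1])]); e=b[0]-.081*a; s=f((401,383),.050); print("eye",e,"stud seen",s,"stud earlier",S[:2]); d=s-e; print("x,y in eye mm",d@a*1e3,(-d[0]*a[1]+d[1]*a[0])*1e3)
cv2.imwrite("pics/scene14.png",r.snapshot("scene")[:,:,::-1]);cv2.imwrite("pics/side14.png",r.snapshot("side")[:,:,::-1])
E
```

```text
(array([ 0.6304, -0.2924]), np.float64(-0.112), np.float64(0.0983), np.float64(0.0687))
eye [ 0.5499075  -0.28334695] stud seen [ 0.55055452 -0.28406207] stud earlier [ 0.5494 -0.282 ]
x,y in eye mm 0.7228930297622626 -0.6383212317334535
```

View pics/side14.png

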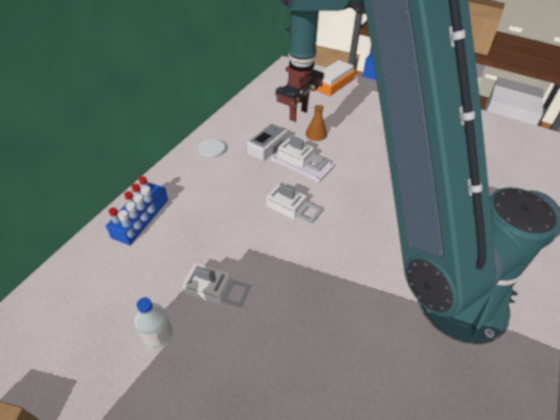

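```bash
python3 -c "
from bench import r
print(r.finish_job(), r.state()['t'], r.state()['force'])"
```

```text
the job is handed in; nothing more can be done
the job is handed in; nothing more can be done
```

The full cartridge is on the loader's deck with its tongue held under the stud head. I released it and handed the job in at about 21 s; no verdict is reported.

- **Which one is full:** the cartridge nearest the loader pulled about 2.5 N when lifted, so it is empty, and I set it back upright. The middle one pulled about 6 N, so it is the full one. I did not weigh the third, since only one is full.
- **Fitting it:** I tilted the full one 34° and took the end bar down past the head's front edge. I then slid it back to the neck and laid it flat. No contact forces showed until it touched the deck.
- **Last checks:**
  - In the wrist picture the stud sits about 1 mm from the eye's centre, both along and across.
  - The cartridge is in line with the deck to about 0.01 rad.
  - It looks flat in the side view, but I did not measure its final tilt or the gap under the head. The tool was level to 0.05° just before I let go.
  - Both empties stand upright, the bottle and flask look undisturbed, and the gripper is clear above.
- **What went wrong:** on the first grasp of the empty one, the descent overshot by about 8 mm and the fingers closed on the top of the box instead of the fin. That dragged it about 9 mm. I opened the gripper, measured again and regripped it properly.

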